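# Free the paint bottle from the ratchet clamp

### The job

Lift the sprung pawl off the clamp's ratchet wheel and keep it up until the jaw has backed off all the way, then let the pawl drop back. Take the freed paint bottle out and set it down, without dropping it, upright on the floor of the round tin in the empty place among the other bottles. Leave the other bottles standing in the tin, the clamp open, and everything else on the desk where it lies.

Things in the scene. Friction and masses are not known exactly. Their poses are not given: they have to be found in the camera images.
- clamp: Grey ratchet bench clamp, fixed. Origin: centre of the underside of its base plate (200 x 80 x 12 mm, long side along local x, z up). Along local x: plain fixed jaw (inner face x=-80 mm, top 44 mm up), clamped bottle (x=-58 mm, y within 8 mm of the middle, on the base plate 12 mm up), moving jaw, upright steel ratchet wheel (x=+30 mm), pawl bracket (x=+76 mm, 74 mm high, 20 mm wide).
- jaw (a joint): Slide of the moving jaw along the clamp's local +x, m: 0 shut, 0.0188 fully backed off. Geared to the ratchet wheel, four teeth (4.7 mm each) for the whole way. Sprung open (7 to 9 N), heavily damped: with the pawl held off it takes about 1.5 to 2.5 s for the whole way. If the pawl drops early it catches the next tooth and the jaw stops part way. Stays open afterwards.
- jaw_face (a point): Middle of the moving jaw's inner face (local x=-35.5 mm when shut), 35 mm up. The jaw is 76 mm wide, 14 mm thick, top 58 mm up, with a lip that reaches 5 mm over the bottle's shoulder and keeps it down while shut.
- wheel_axis (a point): Centre of the 16-tooth steel ratchet wheel: 44 mm across, 8 mm thick, axle along the clamp's local y, 38 mm above the desk.
- pawl (a joint): Angle of the sprung pawl about its pivot (axis along the clamp's local y), rad: 0 down in the teeth, growing as the nose over the wheel is lifted, stop at 0.7. The nose is clear of the teeth above about 0.12; 0.3 is ample. Its spring takes about 2 to 5 N of lift at the fin and drops the pawl back when it is let go.
- pawl_fin (a point): Grip point on the pawl's upright dark steel fin over the wheel: a plate 9 mm thick (along the clamp's local y), 24 mm long (local x), 24 mm high. Pawl down, its top is 93 mm above the desk; this point is 8 mm below the top, mid-thickness. Pinch it across its thickness from above and raise it along an arc about the pivot. Moves with the pawl.
- pawl_pivot (a point): Centre of the pawl's pivot pin, 65 mm above the desk; the fin's grip point lies 48 mm from it towards the moving jaw and 20 mm higher (pawl down).
- bottle: The paint bottle held in the clamp: squat white plastic body 44 mm across and 40 mm high with rounded foot and shoulder, and a narrow round black screw cap on top, 20 mm across and 22 mm high (62 mm in all). About 60 g. Origin: centre of the underside, z up.
- tin: Shallow open round metal tin, fixed to the desk, 148 mm across outside, 143 mm inside, wall 30 mm high, floor 3 mm thick. Origin: centre of the underside, z up. It holds six bottles like the clamped one, close-packed: one in the middle and five of the six round it; one outer place is empty.
- tin_gap (a point): Centre of the empty place on the tin's floor (3 mm above the desk), 46.5 mm from the tin's centre along the tin's local +x. A bottle has about 2.5 mm to spare on each side. Neighbouring caps are 46.5 mm away: one towards the tin's centre, two at 60 degrees either side of that, so fingers fit best along the tin's tangent (its local y).
- mate1: One of the six bottles already in the tin, same shape and size as the clamped one (the middle one). Origin: centre of the underside.
- mate2: One of the six bottles already in the tin, same shape and size as the clamped one. Origin: centre of the underside.
- mate3: One of the six bottles already in the tin, same shape and size as the clamped one. Origin: centre of the underside.
- mate4: One of the six bottles already in the tin, same shape and size as the clamped one. Origin: centre of the underside.
- mate5: One of the six bottles already in the tin, same shape and size as the clamped one. Origin: centre of the underside.
- mate6: One of the six bottles already in the tin, same shape and size as the clamped one. Origin: centre of the underside.
- hull: Bystander: white plastic ship hull, 190 x 44 x 42 mm. Origin: centre of the underside, bow along local x.
- mast: Bystander: brown plastic mast with two yards, lying, 208 mm long along local x, 66 mm wide, 8 mm high. Origin: on the desk under its middle.
- anchor: Bystander: silver metal anchor casting, lying, 57 x 42 x 6 mm. Origin: on the desk under its middle.
- tin_lid: Bystander: the round tin's metal lid, lying flat, 154 mm across, 14 mm high. Origin: centre of the underside.
- sprue: Bystander: white plastic frame of kit parts, lying flat, 125 x 85 x 5 mm. Origin: centre of the underside.

How it is judged:
By the outcome, as a careful person would: the job done as asked, in the order asked, and still so for the second after the job is handed in, with the robot touching nothing.
It also fails if it takes over 58 s, if anything falls off the work surface, if the arm or the gripper's body presses on something with over 40 N, if the wrist force passes 120 N, or if a joint passes its speed limit or range.

### The arm

A 6-joint arm with a two-finger parallel gripper is mounted at the origin on the work surface. World frame = base frame: x ahead of the robot, y to its left, z up, the work surface at z = 0. Lengths are in m, angles in rad, forces in N, time in s.
With the tool pointing down it reaches from about 0.4 to 0.825 m from the base axis. Payload 7 kg.
Tool frame: the origin (TCP) lies at the centre of the arm's flange, where the gripper is bolted on; the fingertips stand 178 mm ahead of it and the grasp point (between the pads) lies arm.tcp_to_grasp ahead of it (arm.tcp_to_grasp is the distance from the TCP to the grasp point, in m); z points along the fingers, y is the direction in which the jaws open and shut (so a half turn about z gives the same grasp; the last joint's range is limited). The gripper opens to 88 mm and grips with 3 to 60 N. Pads are 19 mm wide; open, the fingers measure 130 mm over their backs; the gripper's body (78 mm by 193 mm) begins 47 mm behind the grasp point.
Start: joints at [-0.881, 0.359, 0.012, 0, -1.224, -0.288], TCP at [0.264, -0.621, 0.405] pointing down, gripper open.
Joint ranges: [-3.07, 3.07], [-1.43, 2.12], [-1.02, 1.25], [-3.03, 1.67], [-3.05, -0], [-3.03, 3.03]. Speed limits (rad/s): [2.39, 2.39, 3.01, 3.14, 3.14, 3.14].

### API

Orientations are given as [roll, pitch, yaw] about the fixed x, y, z axes, in that order (R = Rz(yaw) Ry(pitch) Rx(roll)).
In Python, from station import arm gives the robot as it stands.
- The arm moves only by the tool move_arm, never from a script. Its argument "deltas" is a list of rows, each a list of 6 numbers: the shift along the world's x, y, z in mm, then the turn, a rotation vector about the world's x, y, z in degrees. In form: [[tx, ty, tz, ax, ay, az], ...]. A call has exactly 5 rows; each row shifts and turns the commanded pose from where the row before left it; what a row does not reach is not made up. A row lasts 1/12 s, in which the tool goes at most 41.7 mm and 7.16 degrees, less where a joint would pass 70% of its speed; a pose out of reach is approached as far as the arm can. A call with a gripper value outside its range is refused whole. "claw" is the closure in counts, from 0 (fully open) to 255 (shut), set as the call begins (left out, the last holds). The fingers move at their own pace and stop on an object; "squeeze" is the grip in N (left out, the last holds). Time passes only in rows, so rows that do not move let the fingers close, or fill a call up. It gives the time, the measured TCP pose, the force and the opening at its end, in the units of the state.
- arm.get_state(): the state, without advancing time (a new reading comes with each control period).
- arm.grab_frame(name): name is "scene" or "top" or "wrist"; returns the picture (480x640x3 uint8, red, green, blue); there is no depth.
- arm.calibration(name): a dict with "intrinsics" (3x3 intrinsics, pixels), "T" (4x4, takes a point from camera to world coordinates); the wrist camera has in their place "mount" (4x4, takes a point from camera to tool coordinates, whose origin is the TCP and whose axes are the flange's). Camera axes: x right, y up, looking along -z (the intrinsics and any distortion apply to the point x, -y, -z); pixel columns grow to the right and rows downward; lengths in m; the calibration is good to about 2 mm. A picture is of the moment at which its call begins: read the wrist's pose just before it. calibration takes no time and is no camera call.
- arm.job_done(): hands the job in, once; it reports no verdict.
Trained networks look in the newest picture that a camera, given by its name, has taken for a name from the list of things; names that differ only in an ending like _2 or _b are one class to them, and where a whole thing is asked for, a point or a joint stands for the part that bears it (a point fixed in the world has none). Each returns a list of dicts, best first, with "score" (0 to 1); they miss things now and then, are a little off and sometimes report something else, mostly with a low value. They report only what shows in the picture. A call takes as long as a camera call.
- arm.spot_in(thing, camera): "xy" ([column, row] in pixels, amid what is visible of it).
- arm.masks_of(thing, camera): "pixels" (480x640 bool, what is visible of it) and "xy" ([column, row] in pixels, amid what is visible of it).
- arm.spot_point(thing, camera): "xy" ([column, row] in pixels: a listed point, or the origin of a listed thing).
The state is a dict: "t": time; "q": joint angles; "qd": joint speeds; "joint_efforts": joint torques, N m; "eef_pos": TCP position; "ee_rot": TCP orientation; "force": force on the tool from outside, world axes, zero at the start; "moment": the same for the moment, N m; "width": finger opening in m.
Only numpy, scipy, OpenCV 4.12 (cv2) and the standard library are available. Lean on these libraries where they do the work, as an engineer would, in place of code of your own. Each camera call takes 0.05 s, during which the arm holds its last target. There are 200 camera calls.

## Working session

There is one attempt and no reset: what is moved stays moved. The work goes in short steps, Python scripts to look and compute and a tool call to move; the robot and the scene stay as the last step left them, time stands still between calls to the robot, and variables do not carry over. Pictures are saved under pics/ and viewed, about 8 in all and at most 12, crops included, and the job is handed in when it is done.

Besides the shell and the picture viewer there is one more tool, called by a JSON object that holds its "name" and its "arguments", one argument or row to a line. move_arm: Moves the arm, as the interface text tells. Its arguments: {"type":"object","properties":{"deltas":{"type":"array","items":{"type":"array","items":{"type":"number"}}},"claw":{"type":"number"},"squeeze":{"type":"number"}},"required":["deltas"]}

```bash
mkdir -p pics; ls
cat > h.py <<'E'
import numpy as np, cv2
from scipy.spatial.transform import Rotation as R
from station import arm
def cam(name, st=None):
    c=arm.calibration(name); K=np.array(c['intrinsics'])
    if 'T' in c: T=np.array(c['T'])
    else:
        st=st or arm.get_state(); W=np.eye(4); W[:3,:3]=R.from_euler('xyz',st['ee_rot']).as_matrix(); W[:3,3]=st['eef_pos']
        T=W@np.array(c['mount'])
    return K,T,c
def ray(name,xy,st=None):
    K,T,c=cam(name,st)
    d=c.get('distortion'); 
    p=cv2.undistortPoints(np.array([[xy]],float),K,np.array(d,float) if d is not None else None)[0,0]
    v=T[:3,:3]@np.array([p[0],-p[1],-1]); return T[:3,3],v
def atz(name,xy,z,st=None):
    o,v=ray(name,xy,st); return o+v*(z-o[2])/v[2]
def proj(name,P,st=None):
    K,T,c=cam(name,st); q=T[:3,:3].T@(np.array(P)-T[:3,3]); q=q*[1,-1,-1]
    return (K@q/q[2])[:2]
def save(name,f):
    im=arm.grab_frame(name); cv2.imwrite('pics/'+f,im[:,:,::-1]); return im
E
python3 - <<'E'
from h import *
print(arm.get_state(), arm.tcp_to_grasp)
for n in ('scene','top','wrist'):
    save(n,n+'0.png'); c=arm.calibration(n); print(n,{k:np.round(v,3).tolist() if not isinstance(v,str) else v for k,v in c.items()})
Z=dict(jaw_face=.035,wheel_axis=.038,pawl_fin=.085,pawl_pivot=.065,clamp=0,bottle=.012,tin=0,tin_gap=.003,mate1=.003)
for t,z in Z.items():
    for n in ('top','scene'):
        r=arm.spot_point(t,n)
        print(t,n,[(np.round(d['xy'],1).tolist(),round(d['score'],2),np.round(atz(n,d['xy'],z),4).tolist()) for d in r[:3]])
E
```

```text
pics
{'t': 0.0, 'q': array([-8.80887972e-01,  3.59420035e-01,  1.10666783e-02, -3.67697743e-04,
       -1.22406350e+00, -2.88081252e-01]), 'qd': array([-7.73995388e-04, -2.90829103e-04, -4.34740726e-04, -2.02867940e-05,
        2.25769342e-03, -4.76190557e-04]), 'joint_efforts': array([-8.76370486e-04, -5.82722104e+01,  2.93055940e+01,  6.99725971e+00,
        6.77786578e-03, -1.56229330e-04]), 'eef_pos': array([ 0.26391601, -0.62107025,  0.40370122]), 'ee_rot': array([ 3.13994069e+00, -1.29049721e-04, -2.73989068e+00]), 'force': array([ 0.06760646, -0.97567079, -0.33933237]), 'moment': array([0.01101022, 0.02455677, 0.01735065]), 'width': 0.08797004288296538} 0.1593
scene {'intrinsics': [[546.488, 0.0, 319.922], [0.0, 546.488, 241.452], [0.0, 0.0, 1.0]], 'T': [[0.805, -0.424, 0.414, 1.116], [0.593, 0.588, -0.551, -0.574], [-0.01, 0.689, 0.724, 0.958], [0.0, 0.0, 0.0, 1.0]]}
top {'intrinsics': [[510.312, 0.0, 317.957], [0.0, 510.312, 237.534], [0.0, 0.0, 1.0]], 'T': [[0.009, 0.996, -0.087, 0.524], [-1.0, 0.007, -0.026, 0.095], [-0.026, 0.087, 0.996, 1.142], [0.0, 0.0, 0.0, 1.0]]}
wri
[... 1074 characters left out ...]
012])]
tin top [([290.7, 278.9], 0.58, [0.53, 0.185, 0.0])]
tin scene [([314.2, 225.4], 0.94, [0.524, 0.1904, 0.0]), ([331.5, 232.0], 0.74, [0.5723, 0.1968, 0.0])]
tin_gap top [([304.4, 263.0], 0.97, [0.5656, 0.1546, 0.003]), ([282.5, 296.2], 0.75, [0.4915, 0.2025, 0.003])]
tin_gap scene [([316.1, 240.8], 0.87, [0.5612, 0.1484, 0.003]), ([334.7, 231.3], 0.55, [0.579, 0.2009, 0.003])]
mate1 top [([279.6, 297.5], 0.84, [0.4885, 0.2089, 0.003]), ([317.0, 280.8], 0.83, [0.5263, 0.1261, 0.003]), ([289.9, 281.6], 0.77, [0.524, 0.1865, 0.003])]
mate1 scene [([331.5, 231.8], 0.73, [0.5736, 0.1949, 0.003]), ([299.3, 241.4], 0.69, [0.5295, 0.123, 0.003]), ([325.2, 217.3], 0.6, [0.531, 0.2274, 0.003])]
```

View pics/top0.png

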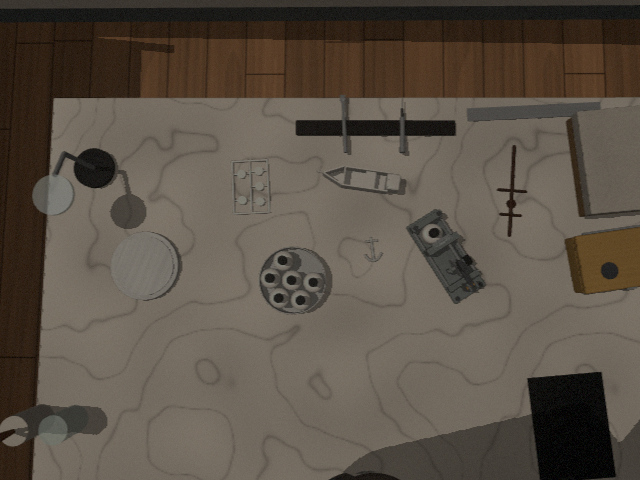

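View pics/scene0.png

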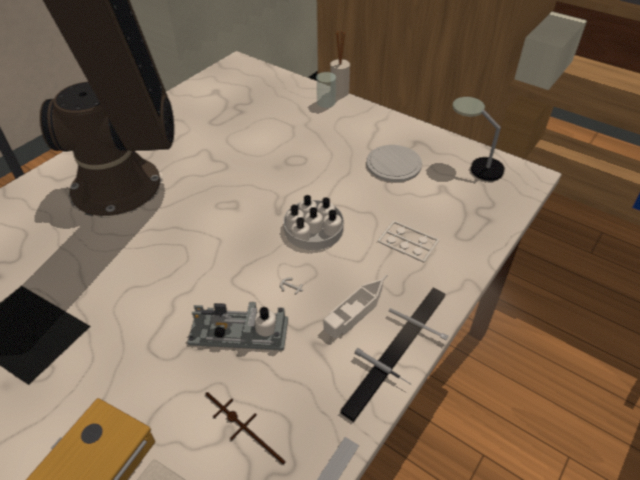

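{"name": "move_arm", "arguments": {
  "deltas": [
    [20,30,0,0,0,1],
    [20,30,0,0,0,1],
    [20,30,0,0,0,1],
    [20,30,0,0,0,1],
    [20,30,0,0,0,1]
  ],
  "claw": 100,
  "squeeze": 25
}}

```text
t: 1.47
eef_pos: [0.3645, -0.4699, 0.4048]
ee_rot: [-3.141, 0.0, -2.652]
force: [1.2, -0.4, -0.0]
width: 0.0596
```

{"name": "move_arm", "arguments": {
  "deltas": [
    [20,30,-5,0,0,1],
    [20,30,-5,0,0,1],
    [20,30,-5,0,0,1],
    [20,30,-5,0,0,1],
    [20,30,-5,0,0,1]
  ]
}}

```text
t: 1.88
eef_pos: [0.4646, -0.3196, 0.3798]
ee_rot: [-3.141, 0.0, -2.564]
force: [1.3, 0.0, -0.2]
width: 0.0533
```

{"name": "move_arm", "arguments": {
  "deltas": [
    [20,30,-10,0,0,1],
    [20,30,-10,0,0,1],
    [20,30,-10,0,0,0],
    [20,30,-10,0,0,0],
    [16,29,-10,0,0,0]
  ]
}}

```text
t: 2.3
eef_pos: [0.5611, -0.1704, 0.3295]
ee_rot: [-3.141, 0.001, -2.53]
force: [0.5, -0.8, -0.6]
width: 0.053
```

{"name": "move_arm", "arguments": {
  "deltas": [
    [0,0,0,0,0,0],
    [0,0,0,0,0,0],
    [0,0,0,0,0,0],
    [0,0,0,0,0,0],
    [0,0,0,0,0,0]
  ]
}}

```text
t: 2.72
eef_pos: [0.5595, -0.1732, 0.3302]
ee_rot: [-3.141, 0.001, -2.532]
force: [-0.1, -0.6, 0.4]
width: 0.0534
```

Run:
```python
from h import *
st=arm.get_state(); print(st['t'],st['eef_pos'],st['ee_rot'],st['width'],st['force'])
save('wrist','w1.png')
Z=dict(jaw_face=.035,wheel_axis=.038,pawl_fin=.085,pawl_pivot=.065,clamp=0,bottle=.012)
for t,z in Z.items():
    r=arm.spot_point(t,'wrist')
    print(t,[(np.round(d['xy'],1).tolist(),round(d['score'],2),np.round(atz('wrist',d['xy'],z,st),4).tolist()) for d in r[:3]])
```

```text
2.7167 [ 0.5595273  -0.1732095   0.33020911] [-3.14109448e+00  6.26355258e-04 -2.53170738e+00] 0.05338462404599063 [-0.12338732 -0.63998181  0.42317423]
jaw_face [([321.8, 310.7], 0.7, [0.6139, -0.1342, 0.035])]
wheel_axis [([323.1, 239.3], 0.67, [0.5597, -0.1709, 0.038])]
pawl_fin [([321.9, 264.4], 0.66, [0.563, -0.1701, 0.085])]
pawl_pivot [([325.1, 187.2], 0.67, [0.5215, -0.1964, 0.065])]
clamp [([319.9, 259.6], 0.73, [0.5871, -0.155, 0.0]), ([319.6, 312.1], 0.58, [0.632, -0.124, 0.0]), ([322.6, 263.7], 0.29, [0.589, -0.1506, 0.0])]
bottle [([324.3, 319.6], 0.67, [0.6305, -0.1196, 0.012])]
```

View pics/w1.png

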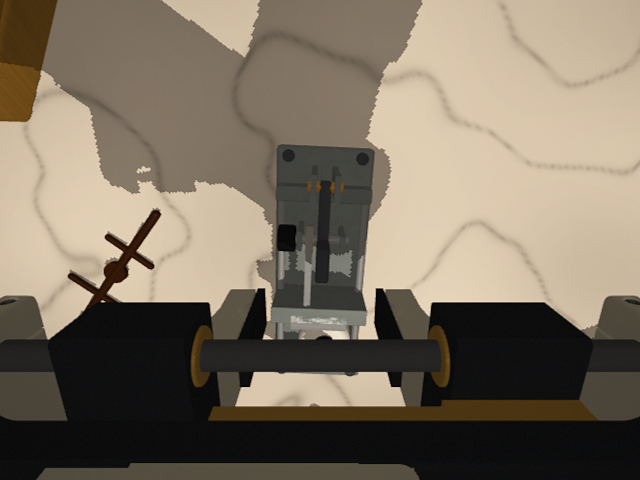

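{"name": "move_arm", "arguments": {
  "deltas": [
    [2.5,3,-12,0,0,-1],
    [0,0,-12,0,0,0],
    [0,0,-12,0,0,0],
    [0,0,-12,0,0,0],
    [0,0,-10,0,0,0]
  ],
  "claw": 160
}}

```text
t: 3.48
eef_pos: [0.5623, -0.1693, 0.2708]
ee_rot: [3.141, -0.0, -2.548]
force: [0.1, -0.4, -0.3]
width: 0.0333
```

{"name": "move_arm", "arguments": {
  "deltas": [
    [0,0,-8,0,0,0],
    [0,0,-8,0,0,0],
    [0,0,-5,0,0,0],
    [0,0,-4,0,0,0],
    [0,0,0,0,0,0]
  ]
}}

```text
t: 3.9
eef_pos: [0.5623, -0.1692, 0.2459]
ee_rot: [3.141, -0.001, -2.548]
force: [-0.1, -0.6, -0.3]
width: 0.0328
```

Run:
```python
from h import *
st=arm.get_state(); print(st['t'],st['eef_pos'],st['ee_rot'],st['width'],st['force'])
save('wrist','w2.png')
```

```text
3.9 [ 0.56226837 -0.16924416  0.24589004] [ 3.14092324e+00 -8.65800301e-04 -2.54795413e+00] 0.03276726726695962 [-0.06766977 -0.55059962 -0.28950742]
```

View pics/w2.png

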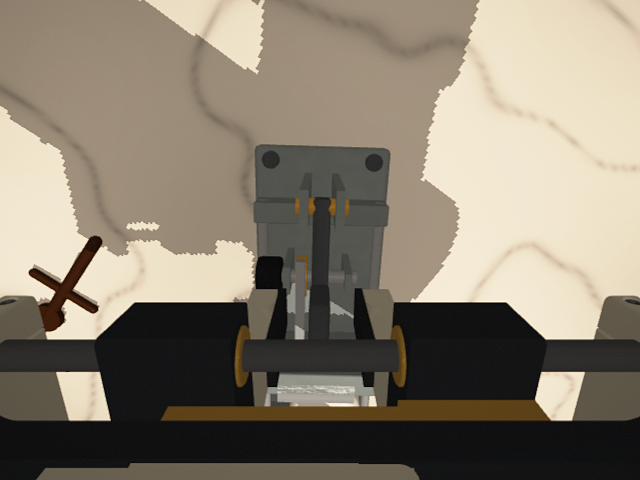

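{"name": "move_arm", "arguments": {
  "deltas": [
    [0,0,0,0,0,0],
    [0,0,0,0,0,0],
    [0,0,0,0,0,0],
    [0,0,0,0,0,0],
    [0,0,0,0,0,0]
  ],
  "claw": 255,
  "squeeze": 25
}}

```text
t: 4.37
eef_pos: [0.5626, -0.1693, 0.247]
ee_rot: [-3.141, 0.001, -2.548]
force: [1.4, 0.2, 0.9]
width: 0.0087
```

{"name": "move_arm", "arguments": {
  "deltas": [
    [0,0,0,0,0,0],
    [0,0,0,0,0,0],
    [0,0,0,0,0,0],
    [0,0,0,0,0,0],
    [0,0,0,0,0,0]
  ]
}}

```text
t: 4.78
eef_pos: [0.5627, -0.1693, 0.247]
ee_rot: [-3.141, 0.0, -2.548]
force: [0.9, -0.4, 2.7]
width: 0.0089
```

{"name": "move_arm", "arguments": {
  "deltas": [
    [-1.5,-1,3.8,0,0,0],
    [-1.7,-1.1,3.6,0,0,0],
    [-1.9,-1.3,3.4,0,0,0],
    [-2.2,-1.5,3.2,0,0,0],
    [-2.4,-1.6,3.1,0,0,0]
  ]
}}

```text
t: 5.2
eef_pos: [0.5538, -0.1751, 0.2635]
ee_rot: [-3.141, 0.003, -2.548]
force: [6.9, 3.0, -6.9]
width: 0.0088
```

{"name": "move_arm", "arguments": {
  "deltas": [
    [0,0,0,0,0,0],
    [0,0,0,0,0,0],
    [0,0,0,0,0,0],
    [0,0,0,0,0,0],
    [0,0,0,0,0,0]
  ]
}}

```text
t: 5.62
eef_pos: [0.5537, -0.1751, 0.2637]
ee_rot: [-3.141, 0.003, -2.548]
force: [5.9, 2.7, -3.3]
width: 0.0085
```

Run:
```python
from h import *
st=arm.get_state(); print(st['t'],st['eef_pos'],st['ee_rot'],st['width'],st['force'])
save('wrist','w3.png')
```

```text
5.6167 [ 0.55368214 -0.1750845   0.26366546] [-3.14093042e+00  2.71663843e-03 -2.54774628e+00] 0.00850040993451148 [ 5.92294191  2.67204803 -3.28187539]
```

View pics/w3.png

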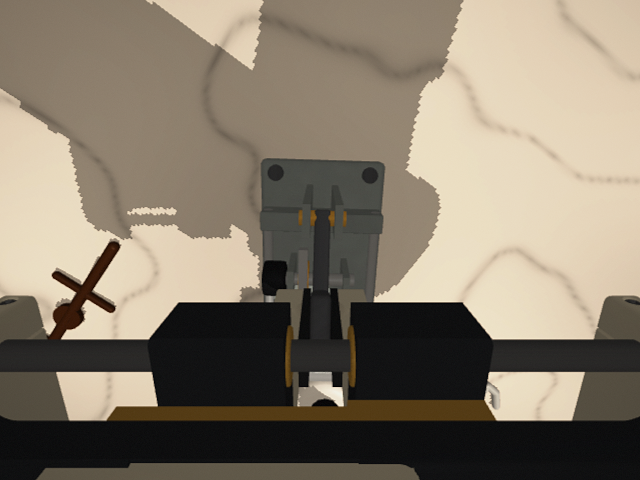

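{"name": "move_arm", "arguments": {
  "deltas": [
    [0,0,0,0,0,0],
    [0,0,0,0,0,0],
    [0,0,0,0,0,0],
    [0,0,0,0,0,0],
    [0,0,0,0,0,0]
  ]
}}

```text
t: 6.08
eef_pos: [0.5537, -0.1751, 0.2637]
ee_rot: [-3.141, 0.003, -2.548]
force: [5.4, 2.9, -3.0]
width: 0.0088
```

{"name": "move_arm", "arguments": {
  "deltas": [
    [0,0,0,0,0,0],
    [0,0,0,0,0,0],
    [0,0,0,0,0,0],
    [0,0,0,0,0,0],
    [0,0,0,0,0,0]
  ]
}}

```text
t: 6.5
eef_pos: [0.5537, -0.1751, 0.2637]
ee_rot: [-3.141, 0.003, -2.548]
force: [5.5, 1.8, -3.4]
width: 0.0088
```

{"name": "move_arm", "arguments": {
  "deltas": [
    [0,0,0,0,0,0],
    [0,0,0,0,0,0],
    [0,0,0,0,0,0],
    [0,0,0,0,0,0],
    [0,0,0,0,0,0]
  ]
}}

```text
t: 6.92
eef_pos: [0.5537, -0.1751, 0.2637]
ee_rot: [-3.141, 0.003, -2.548]
force: [4.8, 2.2, -3.4]
width: 0.0091
```

{"name": "move_arm", "arguments": {
  "deltas": [
    [0,0,0,0,0,0],
    [0,0,0,0,0,0],
    [0,0,0,0,0,0],
    [0,0,0,0,0,0],
    [0,0,0,0,0,0]
  ]
}}

```text
t: 7.33
eef_pos: [0.5537, -0.1751, 0.2637]
ee_rot: [-3.141, 0.003, -2.548]
force: [5.5, 2.1, -4.0]
width: 0.0092
```

{"name": "move_arm", "arguments": {
  "deltas": [
    [0,0,0,0,0,0],
    [0,0,0,0,0,0],
    [0,0,0,0,0,0],
    [0,0,0,0,0,0],
    [0,0,0,0,0,0]
  ]
}}

```text
t: 7.75
eef_pos: [0.5537, -0.1751, 0.2637]
ee_rot: [-3.141, 0.003, -2.548]
force: [4.7, 2.4, -2.8]
width: 0.009
```

{"name": "move_arm", "arguments": {
  "deltas": [
    [0,0,0,0,0,0],
    [0,0,0,0,0,0],
    [0,0,0,0,0,0],
    [0,0,0,0,0,0],
    [0,0,0,0,0,0]
  ]
}}

```text
t: 8.17
eef_pos: [0.5537, -0.1751, 0.2637]
ee_rot: [-3.141, 0.003, -2.548]
force: [5.6, 2.7, -3.1]
width: 0.0089
```

Run:
```python
from h import *
st=arm.get_state(); print(st['t'],st['eef_pos'],st['force'])
a=save('scene','s3.png'); b=cv2.imread('pics/scene0.png')[:,:,::-1]
f=lambda m:cv2.resize(m[280:370,160:310],None,fx=4,fy=4,interpolation=cv2.INTER_CUBIC)[:, :, ::-1]
cv2.imwrite('pics/s3c.png',np.vstack([f(b)[:300],f(a)[:300]]))
for n in ('scene','wrist'):
    if n=='wrist': save(n,'w4.png')
    print(n,[(d['xy'],d['score'],atz(n,d['xy'],.035,st)) for d in arm.spot_point('jaw_face',n)])
```

```text
8.1667 [ 0.55367367 -0.17508705  0.26366778] [ 5.59550443  2.70429718 -3.09409   ]
scene [([242.6, 321.2], 0.58, array([ 0.59345604, -0.14681705,  0.035     ]))]
wrist []
```

View pics/s3c.png

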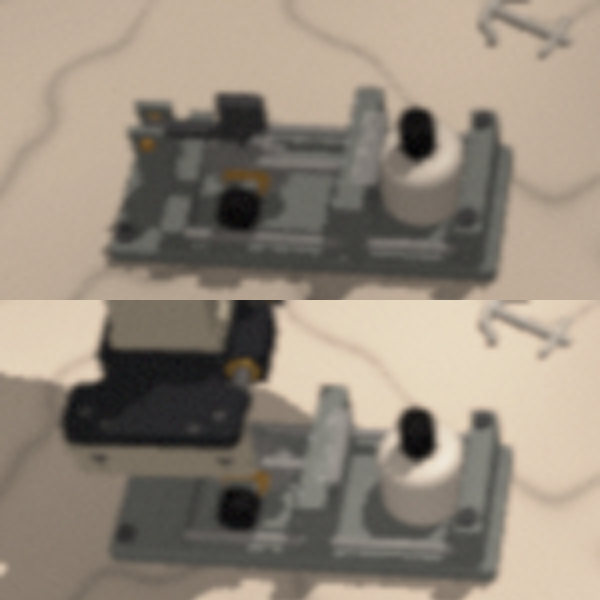

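{"name": "move_arm", "arguments": {
  "deltas": [
    [2.4,1.6,-3.1,0,0,0],
    [2.2,1.5,-3.2,0,0,0],
    [1.9,1.3,-3.4,0,0,0],
    [1.7,1.1,-3.6,0,0,0],
    [1.5,1,-3.8,0,0,0]
  ]
}}

```text
t: 8.78
eef_pos: [0.5622, -0.1697, 0.247]
ee_rot: [-3.141, -0.002, -2.547]
force: [-10.6, -4.7, 32.8]
width: 0.0089
```

{"name": "move_arm", "arguments": {
  "deltas": [
    [0,0,0,0,0,0],
    [0,0,0,0,0,0],
    [0,0,0,0,0,0],
    [0,0,0,0,0,0],
    [0,0,0,0,0,0]
  ],
  "claw": 140
}}

```text
t: 9.2
eef_pos: [0.5623, -0.1691, 0.2463]
ee_rot: [3.141, -0.0, -2.548]
force: [-0.4, 0.4, -0.6]
width: 0.0365
```

{"name": "move_arm", "arguments": {
  "deltas": [
    [0,0,6,0,0,0],
    [0,0,12,0,0,0],
    [0,0,16,0,0,0],
    [0,0,18,0,0,0],
    [0,0,18,0,0,0]
  ]
}}

```text
t: 9.62
eef_pos: [0.5623, -0.1692, 0.3177]
ee_rot: [3.141, -0.0, -2.548]
force: [-0.6, 0.0, 0.2]
width: 0.0395
```

{"name": "move_arm", "arguments": {
  "deltas": [
    [-5,-4,5,0,0,0],
    [-5,-4,5,0,0,0],
    [0,0,0,0,0,0],
    [0,0,0,0,0,0],
    [0,0,0,0,0,0]
  ]
}}

```text
t: 10.03
eef_pos: [0.5521, -0.1773, 0.3259]
ee_rot: [3.141, -0.001, -2.548]
force: [0.4, 0.1, -0.1]
width: 0.0396
```

Run:
```python
from h import *
st=arm.get_state(); print(st['t'],st['eef_pos'],st['ee_rot'],st['width'],st['force'])
w=save('wrist','w5.png')
for t,z in dict(bottle=.012,pawl_fin=.085,jaw_face=.035,pawl_pivot=.065).items():
    print(t,[(d['xy'],d['score'],atz('wrist',d['xy'],z,st)) for d in arm.spot_point(t,'wrist')][:2])
s=save('scene','s5.png')
t=save('top','t5.png')
for n in('scene','top'):
  print(n,[(d['xy'],d['score'],atz(n,d['xy'],.012)) for d in arm.spot_point('bottle',n)][:2])
  for d in arm.masks_of('bottle',n)[:1]: print(np.argwhere(d['pixels']).min(0),np.argwhere(d['pixels']).max(0),d['score'])
# tin crop and clamp crop
A=cv2.resize(t[190:310,240:500],(780,360),interpolation=cv2.INTER_CUBIC)
B=cv2.resize(s[285:365,165:425],(780,240),interpolation=cv2.INTER_CUBIC)
cv2.imwrite('pics/c5.png',np.vstack([A,B])[:,:,::-1])
```

```text
10.0333 [ 0.55208739 -0.17732079  0.32588662] [ 3.14078738e+00 -8.74945218e-04 -2.54823176e+00] 0.039572727358000104 [ 0.38144902  0.09350902 -0.1455186 ]
bottle [([324.1, 330.5], 0.62, array([ 0.63087416, -0.12000858,  0.012     ])), ([322.8, 202.2], 0.54, array([ 0.53052785, -0.18942335,  0.012     ]))]
pawl_fin [([321.3, 278.7], 0.67, array([ 0.56249123, -0.16975215,  0.085     ]))]
jaw_face [([320.8, 303.6], 0.88, array([ 0.59950724, -0.14499319,  0.035     ]))]
pawl_pivot [([324.5, 201.7], 0.89, array([ 0.52106455, -0.19497304,  0.065     ]))]
scene [([265.9, 328.2], 0.67, array([ 0.63153857, -0.12088415,  0.012     ]))]
[307 255] [335 275] 0.96
top []
```

View pics/c5.png

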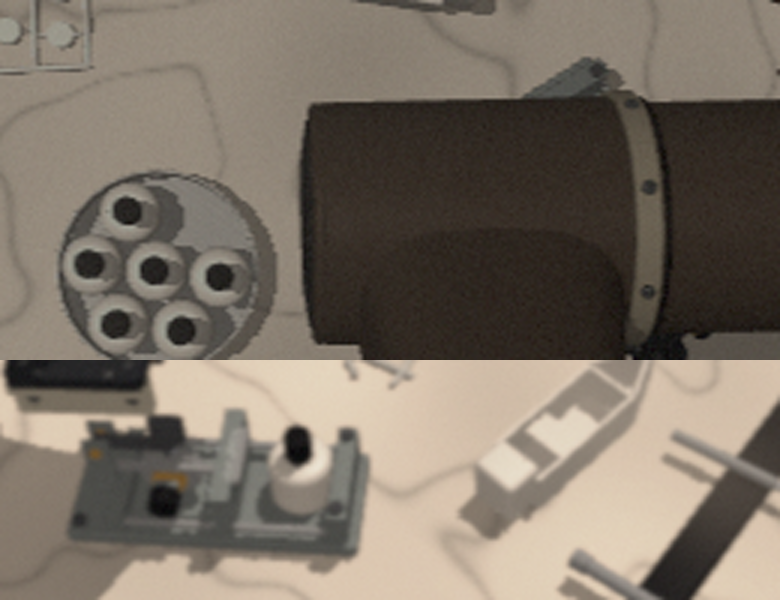

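{"name": "move_arm", "arguments": {
  "deltas": [
    [26,18,0,0,0,0],
    [26,18,0,0,0,0],
    [26,18,0,0,0,0],
    [26,18,0,0,0,0],
    [25,18,0,0,0,0]
  ]
}}

```text
t: 11.0
eef_pos: [0.6826, -0.0863, 0.3267]
ee_rot: [-3.141, 0.0, -2.548]
force: [-0.3, -0.1, 0.8]
width: 0.0394
```

{"name": "move_arm", "arguments": {
  "deltas": [
    [0,0,0,0,0,0],
    [0,0,0,0,0,0],
    [0,0,0,0,0,0],
    [0,0,0,0,0,0],
    [0,0,0,0,0,0]
  ]
}}

```text
t: 11.42
eef_pos: [0.6808, -0.0879, 0.327]
ee_rot: [-3.142, 0.0, -2.549]
force: [0.4, 1.1, 0.1]
width: 0.0392
```

Run:
```python
from h import *
st=arm.get_state(); print(st['t'],st['q'],st['eef_pos'],st['ee_rot'],st['width'],st['force'])
w=save('wrist','w6.png')
for t,z in dict(bottle=.012,pawl_fin=.085,jaw_face=.035,pawl_pivot=.065).items():
    print(t,[(d['xy'],d['score'],atz('wrist',d['xy'],z,st)) for d in arm.spot_point(t,'wrist')][:2])
for d in arm.masks_of('bottle','wrist')[:1]:
    p=np.argwhere(d['pixels']); print(p.min(0),p.max(0),d['score'])
    # dark cap within the mask
    g=w.max(2); m=(d['pixels']&(g<70)).astype(np.uint8)
    n,l,s,c=cv2.connectedComponentsWithStats(m); k=1+np.argmax(s[1:,4]); print(s[k],c[k],atz('wrist',c[k],.074,st),atz('wrist',c[k],.063,st))
```

```text
11.4167 [ 1.54811797e-01  4.29288457e-01 -6.23442481e-02 -4.41860014e-06
 -1.07895754e+00 -1.13253682e+00] [ 0.68082531 -0.08787083  0.32702063] [-3.14150873e+00  1.88258118e-04 -2.54852343e+00] 0.03923777407721616 [0.3632941  1.07374048 0.1377878 ]
bottle [([321.7, 160.3], 0.65, array([ 0.63194821, -0.11985163,  0.012     ])), ([366.0, 341.3], 0.43, array([0.74811191, 0.00950375, 0.012     ]))]
pawl_fin [([319.5, 8.0], 0.95, array([ 0.56101148, -0.16960311,  0.085     ]))]
jaw_face [([317.0, 104.0], 0.62, array([ 0.59977507, -0.14574523,  0.035     ]))]
pawl_pivot [([321.2, 156.5], 0.33, array([ 0.62649708, -0.12423336,  0.065     ]))]
[130 293] [193 354] 0.69
[308 150  30  33 762] [322.4488189  166.12729659] [ 0.63050093 -0.1206019   0.074     ] [ 0.63137793 -0.11991974  0.063     ]
```

View pics/w6.png

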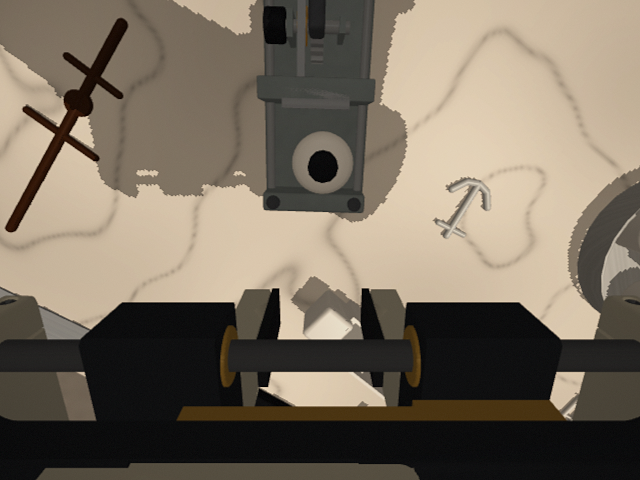

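{"name": "move_arm", "arguments": {
  "deltas": [
    [-10,-6.5,0,0,0,0],
    [-10,-6.5,0,0,0,0],
    [-10,-6.5,-6,0,0,0],
    [-10,-6.5,-8,0,0,0],
    [-10,-6.5,-10,0,0,0]
  ]
}}

```text
t: 12.13
eef_pos: [0.6302, -0.1205, 0.3031]
ee_rot: [-3.141, 0.001, -2.548]
force: [-0.8, 0.5, -0.7]
width: 0.0393
```

{"name": "move_arm", "arguments": {
  "deltas": [
    [0,0,-12,0,0,0],
    [0,0,-12,0,0,0],
    [0,0,-10,0,0,0],
    [0,0,-8,0,0,0],
    [0,0,-6,0,0,0]
  ]
}}

```text
t: 12.55
eef_pos: [0.6315, -0.1195, 0.2532]
ee_rot: [3.141, -0.001, -2.548]
force: [-0.6, 0.2, -0.4]
width: 0.0394
```

{"name": "move_arm", "arguments": {
  "deltas": [
    [0,0,-7,0,0,0],
    [0,0,-7,0,0,0],
    [0,0,-6,0,0,0],
    [0,0,-3,0,0,0],
    [0,0,0,0,0,0]
  ]
}}

```text
t: 12.97
eef_pos: [0.6313, -0.1197, 0.2307]
ee_rot: [3.141, -0.001, -2.548]
force: [-0.7, -0.2, 1.1]
width: 0.0397
```

{"name": "move_arm", "arguments": {
  "deltas": [
    [0,0,1,0,0,0],
    [0,0,0,0,0,0],
    [0,0,0,0,0,0],
    [0,0,0,0,0,0],
    [0,0,0,0,0,0]
  ],
  "claw": 255,
  "squeeze": 20
}}

```text
t: 13.38
eef_pos: [0.6316, -0.1197, 0.2331]
ee_rot: [-3.141, 0.001, -2.548]
force: [-0.5, 0.8, 1.5]
width: 0.0194
```

{"name": "move_arm", "arguments": {
  "deltas": [
    [0,0,0,0,0,0],
    [0,0,0,0,0,0],
    [0,0,2,0,0,0],
    [0,0,5,0,0,0],
    [0,0,8,0,0,0]
  ]
}}

```text
t: 13.8
eef_pos: [0.631, -0.1198, 0.2472]
ee_rot: [3.141, -0.002, -2.548]
force: [0.4, -0.4, -1.2]
width: 0.019
```

{"name": "move_arm", "arguments": {
  "deltas": [
    [0,0,12,0,0,0],
    [0,0,15,0,0,0],
    [0,0,18,0,0,0],
    [0,0,20,0,0,0],
    [0,0,15,0,0,0]
  ]
}}

```text
t: 14.22
eef_pos: [0.6316, -0.1198, 0.3307]
ee_rot: [-3.14, 0.002, -2.548]
force: [0.5, -0.3, -0.2]
width: 0.0189
```

{"name": "move_arm", "arguments": {
  "deltas": [
    [0,0,10,0,0,5],
    [0,0,5,0,0,5],
    [0,0,0,0,0,5],
    [0,0,0,0,0,5],
    [0,0,0,0,0,5]
  ]
}}

```text
t: 14.63
eef_pos: [0.6314, -0.1198, 0.3443]
ee_rot: [-3.14, 0.001, -2.107]
force: [0.0, -0.1, -0.8]
width: 0.0193
```

Run:
```python
from h import *
st=arm.get_state(); print(st['t'],st['q'],st['eef_pos'],st['ee_rot'],st['width'],st['force'])
t=save('top','t7.png')
for th,z in dict(tin=0,tin_gap=.003,mate1=.003,mate2=.003).items():
    print(th,[(np.round(d['xy'],1),round(d['score'],2),np.round(atz('top',d['xy'],z),4)) for d in arm.spot_point(th,'top')][:6])
```

```text
14.6333 [ 1.15603174e-01  3.47805125e-01 -1.47071567e-01  9.06126567e-05
 -1.07440730e+00 -6.52001895e-01] [ 0.6313691  -0.11978967  0.34427819] [-3.14034216e+00  8.54265971e-04 -2.10715142e+00] 0.019289706472600046 [ 0.02964514 -0.08498582 -0.75498603]
tin [(array([291.4, 276.9]), 0.84, array([0.5345, 0.1835, 0.    ]))]
tin_gap [(array([301.1, 263. ]), 0.57, array([0.5656, 0.162 , 0.003 ])), (array([144.4, 265.7]), 0.22, array([0.5566, 0.5149, 0.003 ]))]
mate1 [(array([302.9, 299.6]), 0.82, array([0.4844, 0.157 , 0.003 ])), (array([280.9, 296.7]), 0.75, array([0.4903, 0.2061, 0.003 ])), (array([272.2, 277.4]), 0.73, array([0.5329, 0.2262, 0.003 ])), (array([284. , 257.4]), 0.68, array([0.5778, 0.2005, 0.003 ])), (array([312.3, 282.8]), 0.64, array([0.5218, 0.1365, 0.003 ])), (array([290.8, 281.2]), 0.62, array([0.5249, 0.1845, 0.003 ]))]
mate2 [(array([302.9, 299.6]), 0.82, array([0.4844, 0.157 , 0.003 ])), (array([280.9, 296.7]), 0.75, array([0.4903, 0.2061, 0.003 ])), (array([272.2, 277.4]), 0.73, array([0.5329, 0.2262, 0.003 ])), (array([284. , 257.4]), 0.68, array([0.5778, 0.2005, 0.003 ])), (array([312.3, 282.8]), 0.64, array([0.5218, 0.1365, 0.003 ])), (array([290.8, 281.2]), 0.62, array([0.5249, 0.1845, 0.003 ]))]
```

{"name": "move_arm", "arguments": {
  "deltas": [
    [-11,23,0,0,0,5.7],
    [-11,23,0,0,0,5.7],
    [-11,23,0,0,0,5.7],
    [-11,23,0,0,0,5.7],
    [-11,23,0,0,0,5.7]
  ]
}}

```text
t: 15.3
eef_pos: [0.5758, -0.0039, 0.3429]
ee_rot: [-3.141, -0.0, -1.612]
force: [-0.6, 0.8, -1.1]
width: 0.019
```

{"name": "move_arm", "arguments": {
  "deltas": [
    [-11,23,0,0,0,5.7],
    [-11,23,0,0,0,5.7],
    [-11,23,0,0,0,5.7],
    [-11,23,0,0,0,5.7],
    [-11,23,0,0,0,5.7]
  ]
}}

```text
t: 15.72
eef_pos: [0.5208, 0.1113, 0.343]
ee_rot: [-3.141, 0.0, -1.114]
force: [0.1, 0.7, -0.3]
width: 0.0196
```

{"name": "move_arm", "arguments": {
  "deltas": [
    [-10,23,0,0,0,5.7],
    [-10,23,0,0,0,5.7],
    [-10,23,0,0,0,5.7],
    [-10,23,0,0,0,5.7],
    [-10,20,0,0,0,5.7]
  ]
}}

```text
t: 16.13
eef_pos: [0.4708, 0.2236, 0.3431]
ee_rot: [-3.141, -0.0, -0.616]
force: [0.4, 0.5, -1.6]
width: 0.0192
```

{"name": "move_arm", "arguments": {
  "deltas": [
    [0,0,0,0,0,0],
    [0,0,0,0,0,0],
    [0,0,0,0,0,0],
    [0,0,0,0,0,0],
    [0,0,0,0,0,0]
  ]
}}

```text
t: 16.55
eef_pos: [0.4717, 0.2216, 0.3427]
ee_rot: [3.141, -0.0, -0.621]
force: [-0.1, 0.1, -1.4]
width: 0.0194
```

Run:
```python
from h import *
st=arm.get_state(); print(st['t'],st['q'],st['eef_pos'],st['ee_rot'],st['width'],st['force'])
w=save('wrist','w8.png')
for th,z in dict(tin=0,tin_gap=.003,mate1=.003,mate2=.003).items():
    print(th,[(np.round(d['xy'],1),round(d['score'],2),np.round(atz('wrist',d['xy'],z,st),4)) for d in arm.spot_point(th,'wrist')][:6])
g=(w.max(2)<45).astype(np.uint8)
n,l,s,c=cv2.connectedComponentsWithStats(g)
for k in range(1,n):
    if 150<s[k,4]<4000: print(s[k],np.round(c[k],1),np.round(atz('wrist',c[k],.060,st),4))
```

```text
16.55 [ 8.16046192e-01  1.57579084e-01 -4.12815004e-01  3.57684586e-05
 -1.00052103e+00  1.33342147e-01] [0.47171854 0.22159166 0.34268379] [ 3.14147092e+00 -1.40460296e-05 -6.21388675e-01] 0.019367266552335262 [-0.09978518  0.13290791 -1.38256298]
tin []
tin_gap [(array([319. ,  84.5]), 0.59, array([0.5676, 0.1535, 0.003 ]))]
mate1 [(array([319. , 145.7]), 0.95, array([0.528 , 0.1819, 0.003 ])), (array([321.3, 196.6]), 0.91, array([0.4907, 0.2061, 0.003 ])), (array([365.2, 117. ]), 0.73, array([0.5243, 0.1365, 0.003 ])), (array([270.3, 115.1]), 0.7, array([0.5722, 0.2007, 0.003 ])), (array([364.5, 172.7]), 0.63, array([0.4858, 0.1626, 0.003 ])), (array([ 38.4, 317.6]), 0.57, array([0.5568, 0.5095, 0.003 ]))]
mate2 [(array([319. , 145.7]), 0.95, array([0.528 , 0.1819, 0.003 ])), (array([321.3, 196.6]), 0.91, array([0.4907, 0.2061, 0.003 ])), (array([365.2, 117. ]), 0.73, array([0.5243, 0.1365, 0.003 ])), (array([270.3, 115.1]), 0.7, array([0.5722, 0.2007, 0.003 ])), (array([364.5, 172.7]), 0.63, array([0.4858, 0.1626, 0.003 ])), (array([ 38.4, 317.6]), 0.57, array([0.5568, 0.5095, 0.003 ]))]
[247  99  31  30 709] [261.5 114. ] [0.5706 0.2002 0.06  ]
[362  98  31  30 722] [376.8 112.8] [0.5247 0.1348 0.06  ]
[306 134  28  29 599] [319.3 148.2] [0.5286 0.181  0.06  ]
[251 167  29  29 627] [265.4 180.7] [0.5329 0.2265 0.06  ]
[360 166  29  29 649] [374.1 179.7] [0.4871 0.1615 0.06  ]
[308 196  25  30 599] [320.  210.9] [0.4912 0.2072 0.06  ]
```

View pics/w8.png

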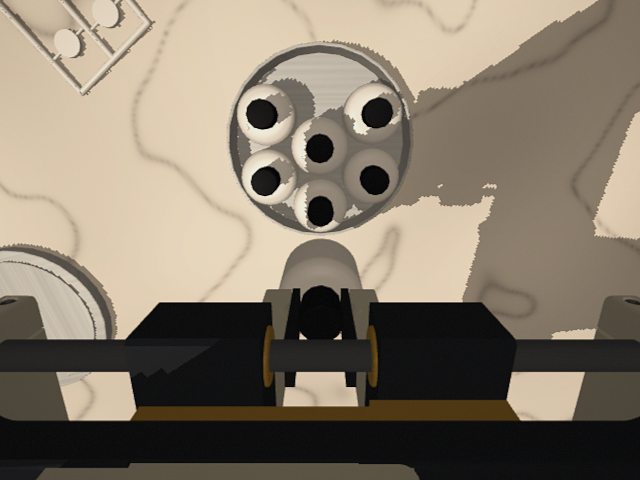

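Run:
```python
from h import *
im=cv2.imread('pics/w8.png').max(2)
for c in (312,316,320,324,328): print(c, im[232:250,c].tolist(), '|', im[276:300,c].tolist(),'|',im[330:342,c].tolist())
for r in (300,312): print(r, im[r,290:352].tolist())
print('body cols', {r: im[r,270:372:2].tolist() for r in (262,275)})
K=np.array(arm.calibration('wrist')['intrinsics']);M=np.array(arm.calibration('wrist')['mount'])
def pt(P):
    q=M[:3,:3].T@(np.array(P)-M[:3,3])*[1,-1,-1]; return np.round((K@q/q[2])[:2],1)
for dx in (-.003,0,.003):
    print(dx,'cap top front',pt([dx+.01,0,.1585]),'back',pt([dx-.01,0,.1585]),'cap bottom front',pt([dx+.01,0,.1805]),'body front',[pt([dx+.022,0,z]) for z in (.186,.2,.215,.2205)])
```

```text
312 [131, 196, 199, 229, 232, 232, 236, 187, 123, 112, 117, 115, 114, 115, 115, 115, 115, 114] | [149, 148, 145, 143, 143, 143, 143, 143, 143, 147, 137, 52, 2, 7, 8, 6, 9, 10, 10, 10, 9, 8, 7, 10] | [11, 12, 10, 10, 11, 10, 10, 9, 10, 21, 29, 31]
316 [105, 189, 199, 218, 231, 234, 209, 133, 112, 114, 116, 115, 115, 115, 117, 115, 115, 115] | [148, 146, 145, 144, 143, 143, 143, 142, 146, 153, 62, 3, 8, 5, 10, 8, 10, 9, 11, 9, 9, 7, 11, 9] | [9, 12, 8, 11, 8, 7, 9, 11, 8, 21, 31, 32]
320 [108, 163, 195, 197, 229, 236, 197, 126, 113, 115, 114, 115, 115, 114, 115, 116, 117, 116] | [147, 144, 143, 144, 143, 143, 143, 145, 150, 65, 5, 9, 8, 10, 9, 7, 11, 7, 5, 9, 8, 10, 6, 8] | [6, 12, 12, 10, 10, 9, 11, 10, 9, 21, 30, 31]
324 [97, 190, 198, 198, 229, 235, 209, 134, 112, 115, 114, 115, 114, 116, 116, 114, 117, 118] | [147, 146, 144, 144, 143, 144, 144, 144, 147, 138, 53, 6, 7, 8, 12, 10, 8, 10, 8, 11, 9, 9, 10, 9] | [11, 6, 10, 10, 10, 10, 11, 12, 8, 21, 29, 32]
328 [140, 196, 200, 229, 232, 231, 237, 162, 115, 113, 116, 116, 116, 113, 115, 114, 116, 115] | [147, 146, 145, 142, 144, 145, 1
[... 961 characters left out ...]
50, 149, 150, 149, 147, 149, 148, 149, 150, 148, 147, 146, 145, 144, 144, 143, 139, 134, 134, 128, 117, 112, 207, 201, 208, 216, 221, 223]}
-0.003 cap top front [319.3 312.8] back [319.4 352.1] cap bottom front [319.4 290.9] body front [array([319.4, 264.2]), array([319.4, 254.7]), array([319.5, 245.9]), array([319.5, 243. ])]
0 cap top front [319.3 306.6] back [319.4 346.4] cap bottom front [319.4 285.3] body front [array([319.4, 258.6]), array([319.4, 249.4]), array([319.5, 240.9]), array([319.5, 238.1])]
0.003 cap top front [319.3 300.4] back [319.4 340.7] cap bottom front [319.4 279.7] body front [array([319.4, 252.9]), array([319.4, 244.1]), array([319.5, 235.9]), array([319.5, 233.2])]
```

{"name": "move_arm", "arguments": {
  "deltas": [
    [19,-13.5,0,0,0,0],
    [19,-13.5,0,0,0,0],
    [19,-13.5,0,0,0,0],
    [19,-13.5,0,0,0,0],
    [19,-13.4,0,0,0,0]
  ]
}}

```text
t: 17.22
eef_pos: [0.5673, 0.154, 0.3426]
ee_rot: [-3.142, -0.0, -0.619]
force: [0.1, 0.3, -2.7]
width: 0.0193
```

{"name": "move_arm", "arguments": {
  "deltas": [
    [0,0,-8,0,0,0],
    [0,0,-12,0,0,0],
    [0,0,-12,0,0,0],
    [0,0,-6,0,0,0],
    [0,0,0,0,0,0]
  ]
}}

```text
t: 17.63
eef_pos: [0.5658, 0.1546, 0.303]
ee_rot: [3.139, 0.001, -0.62]
force: [-0.4, 0.1, -0.6]
width: 0.0193
```

Run:
```python
from h import *
st=arm.get_state(); print(st['t'],st['eef_pos'],st['ee_rot'],st['width'],st['force'])
w=save('wrist','w9.png')
print([(np.round(d['xy'],1),round(d['score'],2),np.round(atz('wrist',d['xy'],.003,st),4)) for d in arm.spot_point('mate2','wrist')][:7])
cv2.imwrite('pics/w9c.png',cv2.resize(w[180:420,160:480],(800,600))[:,:,::-1])
```

```text
17.6333 [0.56581591 0.15459906 0.30295332] [ 3.13887120e+00  1.39015129e-03 -6.19728186e-01] 0.019302040640290025 [-0.44936494  0.06758073 -0.57004253]
[(array([268.8, 260.4]), 0.82, array([0.5718, 0.2016, 0.003 ])), (array([372.2, 262.4]), 0.58, array([0.5199, 0.1321, 0.003 ]))]
```

View pics/w9c.png

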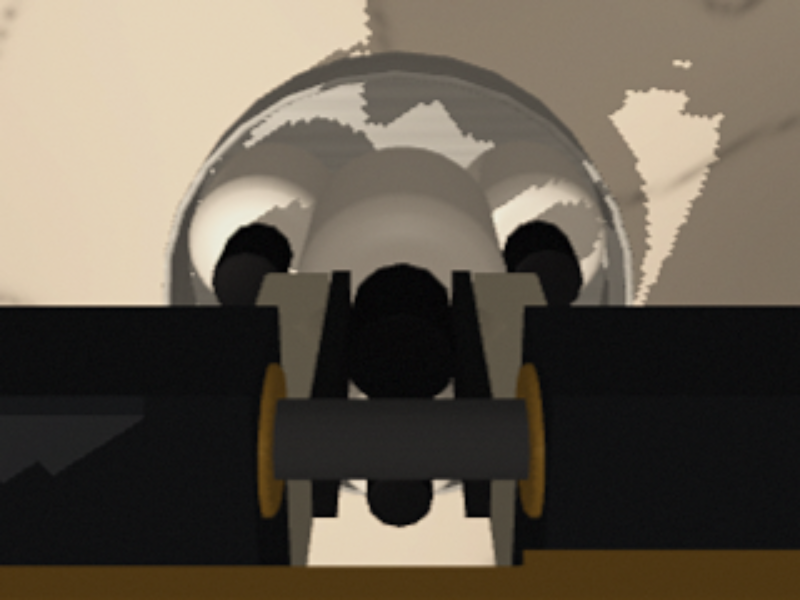

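{"name": "move_arm", "arguments": {
  "deltas": [
    [0.7,-0.4,-10,0,0,0],
    [0,0,-12,0,0,0],
    [0,0,-10,0,0,0],
    [0,0,-8,0,0,0],
    [0,0,-6,0,0,0]
  ]
}}

```text
t: 18.15
eef_pos: [0.5669, 0.1545, 0.2576]
ee_rot: [3.141, 0.0, -0.619]
force: [-0.8, -0.1, -0.5]
width: 0.0193
```

{"name": "move_arm", "arguments": {
  "deltas": [
    [0,0,-5,0,0,0],
    [0,0,-5,0,0,0],
    [0,0,-4,0,0,0],
    [0,0,-3,0,0,0],
    [0,0,-3,0,0,0]
  ]
}}

```text
t: 18.57
eef_pos: [0.5673, 0.1545, 0.2385]
ee_rot: [-3.141, -0.0, -0.619]
force: [0.2, -0.8, -1.0]
width: 0.0195
```

{"name": "move_arm", "arguments": {
  "deltas": [
    [0,0,-3,0,0,0],
    [0,0,-3,0,0,0],
    [0,0,-2,0,0,0],
    [0,0,-2,0,0,0],
    [0,0,-1,0,0,0]
  ]
}}

```text
t: 18.98
eef_pos: [0.5671, 0.1544, 0.2274]
ee_rot: [3.141, 0.0, -0.619]
force: [-0.8, 1.0, -0.5]
width: 0.019
```

{"name": "move_arm", "arguments": {
  "deltas": [
    [0,0,-1,0,0,0],
    [0,0,-0.5,0,0,0],
    [0,0,0,0,0,0],
    [0,0,0,0,0,0],
    [0,0,0,0,0,0]
  ]
}}

```text
t: 19.4
eef_pos: [0.5672, 0.1545, 0.2263]
ee_rot: [-3.141, -0.0, -0.619]
force: [-0.2, -0.0, 0.2]
width: 0.0195
```

{"name": "move_arm", "arguments": {
  "deltas": [
    [0,0,-1,0,0,0],
    [0,0,-0.5,0,0,0],
    [0,0,-0.5,0,0,0],
    [0,0,0,0,0,0],
    [0,0,0,0,0,0]
  ]
}}

```text
t: 19.82
eef_pos: [0.5671, 0.1545, 0.2242]
ee_rot: [-3.142, -0.0, -0.619]
force: [-0.4, -0.5, -0.3]
width: 0.0191
```

{"name": "move_arm", "arguments": {
  "deltas": [
    [0,0,-0.5,0,0,0],
    [0,0,-0.5,0,0,0],
    [0,0,0,0,0,0],
    [0,0,0,0,0,0],
    [0,0,0,0,0,0]
  ]
}}

```text
t: 20.23
eef_pos: [0.5672, 0.1544, 0.2241]
ee_rot: [-3.141, -0.001, -0.619]
force: [-2.5, -1.3, 7.5]
width: 0.0194
```

{"name": "move_arm", "arguments": {
  "deltas": [
    [0,0,0.5,0,0,0],
    [0,0,0,0,0,0],
    [0,0,0,0,0,0],
    [0,0,0,0,0,0],
    [0,0,0,0,0,0]
  ],
  "claw": 165
}}

```text
t: 20.65
eef_pos: [0.5671, 0.1545, 0.2235]
ee_rot: [3.141, 0.0, -0.619]
force: [-0.1, -0.2, -0.4]
width: 0.0307
```

{"name": "move_arm", "arguments": {
  "deltas": [
    [0,0,4,0,0,0],
    [0,0,8,0,0,0],
    [0,0,12,0,0,0],
    [0,0,15,0,0,0],
    [0,0,18,0,0,0]
  ]
}}

```text
t: 21.07
eef_pos: [0.567, 0.1544, 0.2813]
ee_rot: [3.141, 0.0, -0.619]
force: [-0.8, 0.5, 0.2]
width: 0.031
```

{"name": "move_arm", "arguments": {
  "deltas": [
    [-10,-10,20,0,0,0],
    [-20,-20,20,0,0,0],
    [-25,-25,10,0,0,0],
    [-25,-25,0,0,0,0],
    [-25,-25,0,0,0,0]
  ]
}}

```text
t: 21.48
eef_pos: [0.4611, 0.0486, 0.332]
ee_rot: [-3.139, -0.001, -0.619]
force: [-1.0, 0.1, 0.7]
width: 0.0308
```

{"name": "move_arm", "arguments": {
  "deltas": [
    [-10,-30,0,0,0,0],
    [-10,-30,0,0,0,0],
    [0,-30,0,0,0,0],
    [0,0,0,0,0,0],
    [0,0,0,0,0,0]
  ]
}}

```text
t: 21.9
eef_pos: [0.4419, -0.0418, 0.3316]
ee_rot: [-3.14, -0.001, -0.622]
force: [-0.0, 0.4, 0.4]
width: 0.0309
```

Run:
```python
from h import *
st=arm.get_state(); print(st['t'],st['eef_pos'],st['width'],st['force'])
s=save('scene','s10.png'); t=save('top','t10.png')
A=cv2.resize(t[190:310,230:500],(800,356),interpolation=cv2.INTER_CUBIC)
B=cv2.resize(s[190:370,180:385],None,fx=1.35,fy=1.35,interpolation=cv2.INTER_CUBIC)
C=np.zeros((244,800,3),np.uint8)
p=cv2.resize(s[190:260,270:360],(313,243)); q=cv2.resize(s[285:365,165:310],(440,243)); C[:243,:313]=p; C[:243,330:770]=q
cv2.imwrite('pics/c10.png',np.vstack([A,C])[:,:,::-1])
```

```text
21.9 [ 0.44185078 -0.04180684  0.33157625] 0.030881857804720116 [-0.04002854  0.38083389  0.37211472]
```

View pics/c10.png

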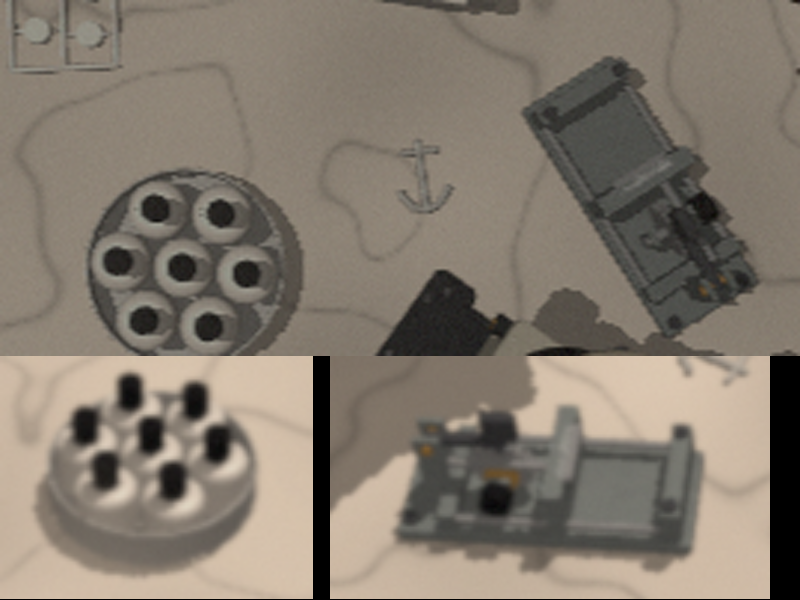

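All seven bottles stand upright in the tin at matching heights. The clamp is empty and open, and the pawl is down.

```bash
python3 -c "
from station import arm
print(arm.job_done())"
```

```text
the job is handed in; nothing more can be done
None
```

The paint bottle is out of the clamp and standing upright in the empty place in the tin. I handed the job in at about 22 s of the 58 s allowed; no verdict was reported.

- **Pawl and jaw:** I pinched the pawl's fin, raised it about 0.4 rad along its arc and held it for about 3 s. The camera showed the jaw had moved about 18–19 mm, the full way, before I lowered the pawl and let go.
- **Bottle:** I lifted it by the cap and lowered it along the tin's tangent until it touched the floor (about 7.5 N). Then I opened the gripper and moved clear.

**Last checks:** The final top and scene pictures showed all seven bottles upright in the tin, the clamp open and empty, and the pawl down. The anchor and the visible part of the sprue had not moved. I did not check the hull, mast and lid again in the final pictures, but the arm passed well above everything.

**Disagreements:**
- Lowering the pawl while still gripping it pressed it into the wheel with about 33 N for a moment, under the 40 N limit. The force fell to zero once the gripper opened.
- One jaw reading from the scene camera gave about 25 mm of travel. I took it as noise, because the picture scale and the wrist camera both gave 18–19 mm.

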